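Lay out the moped engine parts in their kit nests

ROBOT

A 6-joint arm with a two-finger parallel gripper is mounted at the origin on a cart in front of the work surface, level with it; the furniture and walls round the work are solid. World frame = base frame: x ahead of the robot, y to its left, z up, the work surface at z = 0. Lengths are in m, angles in rad, forces in N, time in s.
With the tool pointing down it reaches from about 0.3 to 0.95 m from the base axis. Payload 3.1 kg.
Tool frame: the origin (TCP) lies on the centre line of the jaws, within the pads' length; the fingertips stand 11 mm ahead of it and the grasp point (between the pads) lies 8 mm behind it (r.tcp_to_tips is the distance from the TCP to the fingertips, in m); z points along the fingers, y is the line along which they close (so a half turn about z gives the same grasp; the last joint's range is limited). The gripper opens to 85 mm and grips with 20 to 120 N. Pads are 22 mm wide; open, the fingers measure 114 mm over their backs; the gripper's body (76 mm by 85 mm) begins 54 mm behind the grasp point. The pads swing forward as they close: fully open they stand 13 mm farther back than shut.
Start: joints at [1.279, 0.308, 1.634, -0, 1.2, -0.07], TCP at [0.138, 0.61, 0.215] pointing down, gripper open.
Joint ranges: [-3.06, 3.06], [-0.79, 1.96], [0.05, 2.63], [-1.19, 4.34], [0.05, 2.64], [-2.94, 2.94]. Speed limits (rad/s): [2.79, 2.79, 3.14, 3.14, 3.14, 3.14].

INTERFACE

Orientations are given as a unit quaternion [x, y, z, w].
In Python, from bench import r gives the robot as it stands.
- The arm moves only by the shell command python3 -m inch 'ROWS'. ROWS is text: rows parted by semicolons, each of 7 numbers parted by spaces: the turn, a rotation vector about the tool's x, y, z in units of 6 degrees (1.0 is 6 degrees), then the shift along the tool's x, y, z in mm, then the finger opening in mm, from 0 to 85.4. In form: wx wy wz dx dy dz claw; .... A call has 1 to 20 rows; each row shifts and turns the commanded pose from where the row before left it, along the tool's axes as they then stand; what a row does not reach is not made up. A row lasts 1/12 s, in which the tool goes at most 41.7 mm and 7.16 degrees, less where a joint would pass 70% of its speed; a pose out of reach is approached as far as the arm can. A call is refused whole if a number of a shift passes 41.7 or a number of a turn 1, either way. A call with a gripper value outside its range is refused whole. The fingers move at their own pace and stop on an object; the grip force is fixed at half the most. Time passes only in rows, so rows that do not move let the fingers close. It gives the time, the measured TCP pose, the force, the opening and the grip force at its end, in the units of the state.
- r.sense(): the state, without advancing time (a new reading comes with each control period).
- r.snapshot(name): name is "scene" or "side" or "wrist"; returns the picture (480x640x3 uint8, blue, green, red); there is no depth.
- r.get_calibration(name): a dict with "camera_matrix" (3x3 intrinsics, pixels), "R" (3x3) and "t" (3): a world point X has camera coordinates R X + t. Camera axes: x right, y down, z forward; pixel columns grow to the right and rows downward; lengths in m; the calibration is good to about 2 mm. The wrist camera is an equidistant fisheye: a pixel r from the principal point sees the ray r / f radians off the axis. A picture is of the moment at which its call begins: read the wrist's pose just before it. get_calibration takes no time and is no camera call; for the wrist camera it gives the pose at the moment of the call.
- r.hand_in(): hands the job in; it is judged then, once.
The state is a dict: "clock": time; "q": joint angles; "dq": joint speeds; "joint_torque": joint torques, N m; "position": TCP position; "tool_rot": TCP orientation; "ft_force": force on the tool from outside, world axes, zero at the start; "wrist_torque": the same for the moment, N m; "opening": finger opening in m; "gripper_force": force on a finger pad.
Only numpy, scipy, OpenCV 4.12 (cv2) and the standard library are available. Lean on these libraries where they do the work, as an engineer would, in place of code of your own. Each camera call takes 0.05 s, during which the arm holds its last target. There are 200 camera calls.

TASK

Get the cleaned moped engine parts ready for assembly: put the piston, the gear, the spark plug and the ignition coil each into the plywood nest whose pocket is cut for it, sitting right down on the pocket floor. Keep the piston crown up and the gear hub up, lay the plug along its slot and stand the coil on its mounting strap, and let go of everything.

Things in the scene. Friction and masses are not known exactly. Their poses are not given: they have to be found in the camera images.
- piston: Bare metal moped piston, a cylinder 48 mm in diameter and 48 mm high, standing with its closed crown up; 0.12 kg. Origin: centre of its underside; z up. May be gripped across any diameter.
- gear: Bare metal spur gear lying flat, 20 teeth, 62 mm across; the toothed part is 12 mm thick and a round hub, 28 mm in diameter, stands 8 mm above it (20 mm in all); 0.16 kg. Origin: centre of its underside; z up, through the hub. The hub can be gripped from above across any diameter.
- spark_plug: Spark plug lying on the bench, 78 mm long, 0.045 kg. Origin: centre of the underside of its outline; y along the plug. The hexagon (21 mm wide in x, 18 mm high) runs from y = +2 to +14 mm; at y = -30 to -2 mm the plug is 11 mm thick, at +15 to +33 mm 12 mm, axis 9 mm above the underside.
- plug_mid (a point): Point on the spark plug's axis, halfway along its length, 9 mm above its underside; y along the plug, positive towards the hexagon; z up as it lies at the start.
- ignition_coil: Black ignition coil, 0.21 kg: block 35 (x) x 56 (y) x 40 mm high; a strap under it, 12 mm wide, 76 mm long (y), 3 mm thick, sticks out 10 mm at each end; a lead stub, 12 mm thick, 20 mm up, sticks out 28 mm along -x. Origin: under the centre of the overall outline; block centre 13.5 mm along +x. Can be gripped across the 56 mm (y), above the strap.
- coil_mid (a point): Point on the ignition coil's underside, below the middle of its block and strap; axes as the coil's: y along the strap, lead stub towards -x, z up.
- nest_piston: Piston nest: round pocket 56 mm in diameter, the smaller round one; dark ring with a crossbar on its floor. Fixed plywood tile, 106 x 106 x 13 mm; pocket 7 mm deep, its floor 6 mm above the bench, the top 4 mm of its wall a 45 degree lead-in (mouth 8 mm wider than the pocket). Origin: underside of the tile, below the pocket's middle; z up.
- nest_gear: Gear nest: round pocket 70 mm in diameter, the larger round one; dark toothed outline on its floor. Fixed plywood tile, 106 x 106 x 13 mm; pocket 7 mm deep, its floor 6 mm above the bench, the top 4 mm of its wall a 45 degree lead-in (mouth 8 mm wider than the pocket). Origin: underside of the tile, below the pocket's middle; z up.
- nest_plug: Plug nest: narrow slot 29 mm (x) by 86 mm (y), dark plug outline on its floor; the plug fits either way round. Fixed plywood tile, 106 x 106 x 13 mm; pocket 7 mm deep, its floor 6 mm above the bench, the top 4 mm of its wall a 45 degree lead-in (mouth 8 mm wider than the pocket). Origin: underside of the tile, below the pocket's middle; z up.
- nest_coil: Coil nest: rectangular pocket 43 mm (x) by 84 mm (y), dark outline of block and strap; block and strap go in, the lead stub overhangs on either side. Fixed plywood tile, 106 x 106 x 13 mm; pocket 7 mm deep, its floor 6 mm above the bench, the top 4 mm of its wall a 45 degree lead-in (mouth 8 mm wider than the pocket). Origin: underside of the tile, below the pocket's middle; z up.
Things that resemble listed ones, but are neither listed nor needed, are in the scene too. What is shaped like the gear but blue is not meant.

How it is judged:
At the end, for the whole second after the job is handed in: Each part rests released on its own nest's pocket floor (seated height within 2.5 mm): piston, gear, coil_mid within 9 mm of the pocket's middle, upright within 0.12 rad; plug_mid within 10 mm; plug along its slot within 0.35 rad, coil within 0.25 rad, either way round; under 20 mm/s (horizontal distance between piston and nest_piston below 0.009 m and z of piston in the frame of nest_piston between 0.003 and 0.0085 m and angle between each of piston, gear, coil_mid's own z axis and vertical below 0.12 rad and horizontal distance between gear and nest_gear below 0.009 m and z of gear in the frame of nest_gear between 0.003 and 0.0085 m and horizontal distance between plug_mid and nest_plug below 0.01 m and z of plug_mid in the frame of nest_plug between 0.012 and 0.0175 m and angle between the y axis of plug_mid and the y axis of nest_plug, either way round below 0.35 rad and horizontal distance between coil_mid and nest_coil below 0.009 m and z of coil_mid in the frame of nest_coil between 0.003 and 0.0085 m and angle between the y axis of coil_mid and the y axis of nest_coil, either way round below 0.25 rad and linear speed of each of piston, gear, spark_plug, ignition_coil below 0.02 m/s); the robot touches nothing.
It also fails if it takes over 93 s, if anything falls off the work surface, if the arm or the gripper's body presses on something with over 40 N, if the wrist force passes 120 N, or if a joint passes its speed limit or range.

## Working session

There is one attempt and no reset: what is moved stays moved. The work goes in short steps, Python scripts to look and compute and a shell command to move; the robot and the scene stay as the last step left them, time stands still between calls to the robot, and variables do not carry over. Pictures are saved under pics/ and viewed, at most 14 in all, crops included, and the job is handed in when it is done.

```bash
ls; mkdir -p pics; python3 - <<'E'
from bench import r
import cv2
for n in ("scene","side","wrist"):
    c=r.get_calibration(n); print(n,c)
    cv2.imwrite(f"pics/{n}0.png",r.snapshot(n))
s=r.sense(); print(s)
E
```

```text
pics
scene {'camera_matrix': array([[435.00721548,   0.        , 322.11990956],
       [  0.        , 435.00721548, 235.08169457],
       [  0.        ,   0.        ,   1.        ]]), 'R': array([[ 0.86933759, -0.49402928,  0.01368328],
       [-0.25656522, -0.4747924 , -0.84187081],
       [ 0.42240555,  0.72835929, -0.53950561]]), 't': array([-0.4961301 ,  0.1530513 ,  1.17667387])}
side {'camera_matrix': array([[470.817559  ,   0.        , 315.51698001],
       [  0.        , 470.817559  , 236.8449353 ],
       [  0.        ,   0.        ,   1.        ]]), 'R': array([[-0.84821227, -0.52945316, -0.0146734 ],
       [-0.33342   ,  0.55527238, -0.76190793],
       [ 0.41154229, -0.64136725, -0.64751911]]), 't': array([0.4577095 , 0.21296123, 1.15589439])}
wrist {'camera_matrix': array([[371.64829954,   0.        , 319.17127859],
       [  0.        , 371.64829954, 242.92836101],
       [  0.        ,   0.        ,   1.        ]]), 'R': array([[ 0.21907812,  0.97570359, -0.00269949],
       [ 0.92597479, -0.20703872,  0.31576204],
       [ 0.30753125, -0.07167621, -0.94883457]]), 't': array([-0.62381862, -0.04163523,  0.38068656])}
{'clock': 0.15, 'q': array([ 1.27927789e+00,  3.08802263e-01,  1.63486343e+00,  3.86388403e-06,
        1.19974140e+00, -6.97108991e-02]), 'dq': array([ 0.00162574, -0.00279061, -0.00289776,  0.00016999, -0.00142417,
        0.00034225]), 'joint_torque': array([-5.38334716e-04, -4.15804839e+01, -2.77142680e+01, -1.86204470e-04,
        6.10656440e-03,  4.46880549e-06]), 'position': array([0.13733457, 0.60903693, 0.21422728]), 'tool_rot': array([ 1.10677212e-01,  9.93855991e-01, -8.92137550e-04, -1.64738027e-04]), 'ft_force': array([0.15820378, 0.38935085, 0.18836457]), 'wrist_torque': array([-0.00183495, -0.04589807,  0.0015884 ]), 'gripper_force': 0.0, 'opening': 0.08556306964152334}
```

View pics/scene0.png

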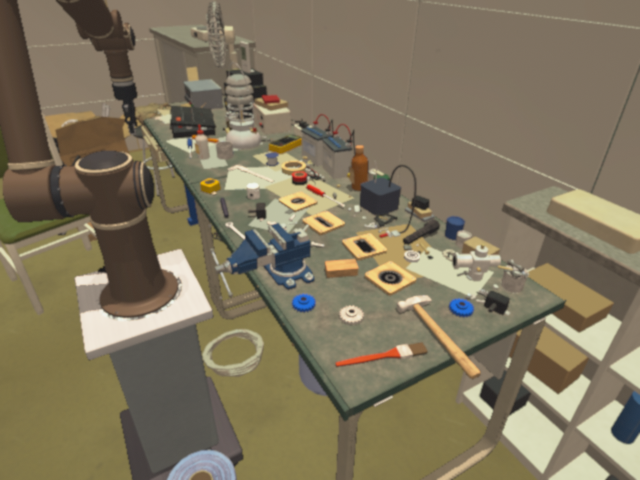

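View pics/side0.png

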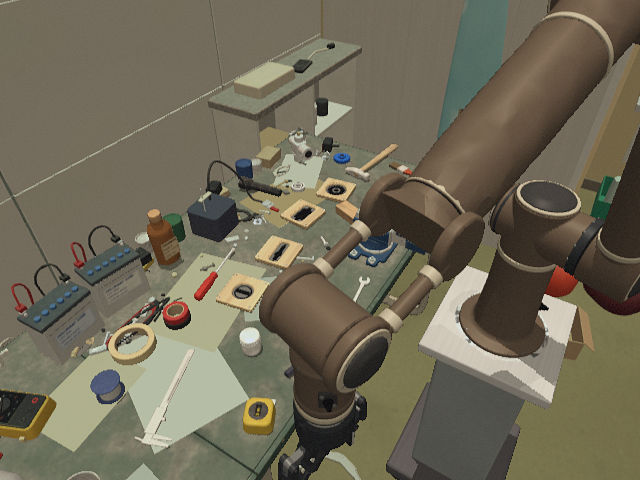

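View pics/wrist0.png

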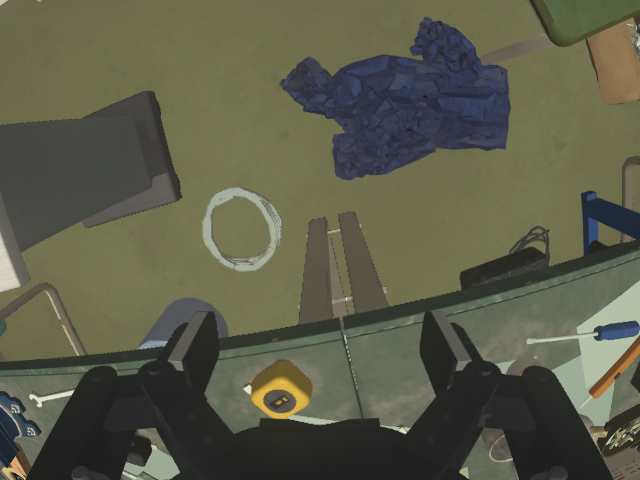

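The scene shows nests at about (390,277), (365,245), (323,223) and (297,201). There's a pale gear at (351,314) and a white cylinder at (253,190). I'll zoom in on these.

```bash
cat > h.py <<'E'
import numpy as np, cv2
from bench import r
from scipy.spatial.transform import Rotation as Ro
def ray(c,name,u,v):
    K=c["camera_matrix"]; x=(u-K[0,2])/K[0,0]; y=(v-K[1,2])/K[1,1]
    if name=="wrist":
        t=np.hypot(x,y); s=np.sin(t)/max(t,1e-9); d=np.array([x*s,y*s,np.cos(t)])
    else: d=np.array([x,y,1.])
    return -c["R"].T@c["t"], c["R"].T@d
def cast(c,name,u,v,z=0.):
    o,d=ray(c,name,u,v); return (o+d*(z-o[2])/d[2])[:2]
def proj(c,name,X):
    p=c["R"]@np.array(X)+c["t"]; K=c["camera_matrix"]
    if name=="wrist":
        t=np.arctan2(np.hypot(p[0],p[1]),p[2]); n=max(np.hypot(p[0],p[1]),1e-9); q=p[:2]/n*t
    else: q=p[:2]/p[2]
    return q*K[0,0]+K[:2,2]
def tool():
    s=r.sense(); R=Ro.from_quat(s["tool_rot"]); return s,R
E
python3 - <<'E'
from h import *
a=cv2.imread("pics/scene0.png"); cv2.imwrite("pics/sc1.png",cv2.resize(a[150:400,190:550],(792,550),interpolation=cv2.INTER_CUBIC))
c=r.get_calibration("scene")
for n,u,v in [("gearnest",390,277),("n2",365,245),("n3",323,223),("n4",297,201),("whitecyl",253,190),("gear",351,314),("blk",260,211),("blk2",497,302),("ring",412,257),("metal",480,258)]: print(n,cast(c,"scene",u,v,.01))
E
```

```text
gearnest [ 0.62929408 -0.28497312]
n2 [ 0.65881609 -0.11690554]
n3 [0.60903831 0.06170794]
n4 [0.60248581 0.2436069 ]
whitecyl [0.4937437  0.40308059]
gear [ 0.45047092 -0.35910992]
blk [0.4537158  0.23862538]
blk2 [ 0.81298173 -0.50603164]
ring [ 0.7471328  -0.23846598]
metal [ 0.92514689 -0.34106941]
```

View pics/sc1.png

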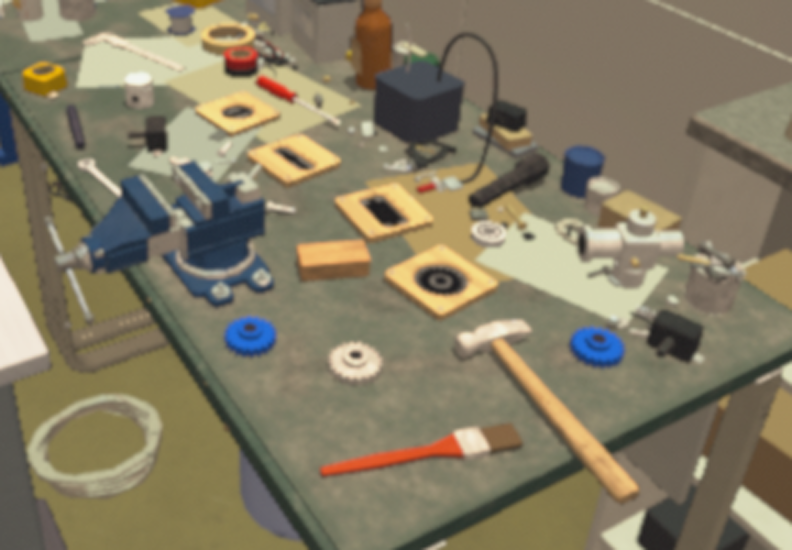

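The crop shows the white piston at scene (253,191), one coil candidate at (260,210) and another at (497,301), and the pale gear at (351,314). I haven't found the plug yet, so I'll move the wrist camera over the middle of the bench.

```bash
python3 -m inch '0 0 0 -27 -18 -14 85;0 0 0 -27 -18 -14 85;0 0 0 -27 -18 -14 85;0 0 0 -27 -18 -14 85;0 0 0 -27 -18 -14 85;0 0 0 -27 -18 -14 85;0 0 0 -27 -18 -14 85;0 0 0 -27 -18 -14 85;0 0 0 -27 -18 -14 85;0 0 0 -27 -18 -14 85;0 0 0 -27 -18 -14 85;0 0 0 -27 -18 -14 85;0 0 0 -27 -18 0 85;0 0 0 -27 -18 0 85;0 0 0 0 0 0 85;0 0 0 0 0 0 85'; python3 - <<'E'
from h import *
s,R=tool(); print(s["position"],R.as_matrix().round(3))
c=r.get_calibration("wrist"); np.savez("w1.npz",**c); cv2.imwrite("pics/w1.png",r.snapshot("wrist"))
cv2.imwrite("pics/w1b.png",cv2.resize(cv2.imread("pics/w1.png"),(800,600)))
E
```

```text
clock: 1.48
position: [0.4515, 0.2794, 0.3827]
tool_rot: [0.112, 0.994, -0.0, -0.001]
ft_force: [-0.4, 0.6, 0.2]
opening: 0.0852
gripper_force: 0.0
[0.45145402 0.27943498 0.38265469] [[-0.975  0.223 -0.001]
 [ 0.223  0.975 -0.   ]
 [ 0.001 -0.    -1.   ]]
```

View pics/w1b.png

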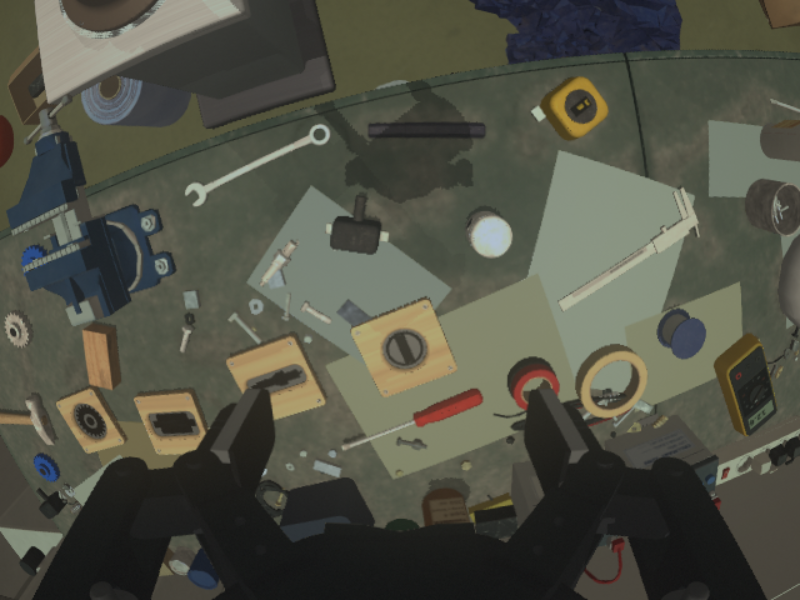

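The wrist view (800 px scale) shows:
- the coil at (356,235), with its stub up to (361,205) and its strap ends left and right
- the piston crown at (490,236)
- the plug at (279,262)
- nests: piston (404,348), plug (276,377), coil (171,420), gear (89,420)
- the gear at (17,330)

Next I'll measure them.

```bash
cat > m.py <<'E'
from h import *
def tiles(img,c,name,amin=250,z=.013):
    hsv=cv2.cvtColor(img,cv2.COLOR_BGR2HSV)
    m=cv2.inRange(hsv,(10,55,110),(26,190,255)); m=cv2.morphologyEx(m,cv2.MORPH_CLOSE,np.ones((3,3)))
    out=[]
    for k in cv2.findContours(m,cv2.RETR_EXTERNAL,cv2.CHAIN_APPROX_NONE)[0]:
        if cv2.contourArea(k)<amin: continue
        P=np.array([cast(c,name,*p[0],z) for p in k]).astype(np.float32)
        if np.abs(P).max()>1.5: continue
        (cx,cy),(w,h),a=cv2.minAreaRect(P)
        if .08<min(w,h) and max(w,h)<.15: out.append((round(cx,4),round(cy,4),round(w,3),round(h,3),round(a,1)))
    return out
E
python3 - <<'E'
from m import *
for n in("scene","side"): print(n,tiles(cv2.imread(f"pics/{n}0.png"),r.get_calibration(n),n))
c=dict(np.load("w1.npz")); a=cv2.imread("pics/w1.png"); print("w",tiles(a,c,"wrist"))
hsv=cv2.cvtColor(a,cv2.COLOR_BGR2HSV)
for u,v in[(392,188),(285,190),(228,205),(223,210),(290,225),(265,185),(307,188)]: print(hsv[v,u])
cv2.imwrite("pics/w1c.png",cv2.resize(a[140:270,190:430],None,fx=3.33,fy=3.33,interpolation=cv2.INTER_CUBIC))
E
```

```text
scene []
side [(0.7632, 0.7607, 0.089, 0.104, 21.1), (0.7258, 0.5206, 0.105, 0.123, 61.0), (0.6072, 0.2547, 0.108, 0.113, 9.7)]
w [(0.7262, 0.5253, 0.105, 0.103, 72.6), (0.6129, 0.0746, 0.107, 0.106, 7.4), (0.604, 0.2514, 0.106, 0.106, 9.8)]
[103  34 203]
[30 29 61]
[ 24  35 108]
[ 27  31 175]
[ 55  23 133]
[42 29 89]
[ 44  33 186]
```

View pics/w1c.png

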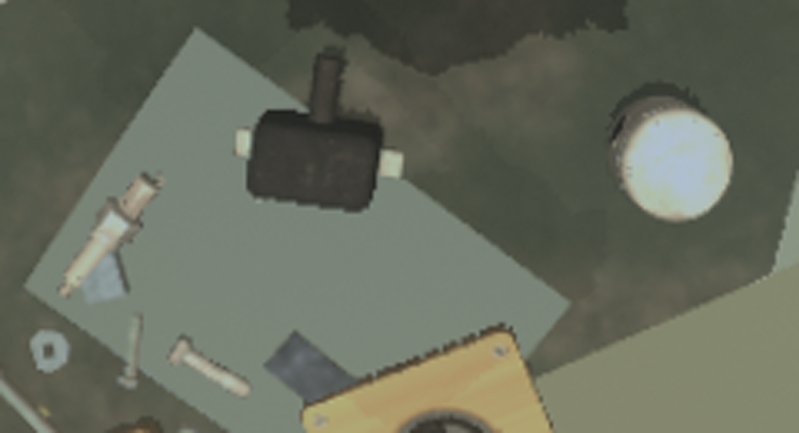

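The crop is clear: the crown centre is near crop (678,163), the strap tips are at (235,142) and (403,164), and the plug runs from (150,180) to (66,290) with its hexagon at (122,217).

```bash
cat >> h.py <<'E'
def go(x,y,ang=None):
    "tool-frame mm to reach world x,y with tool y at world angle ang (deg, mod 180)"
    s,R=tool(); M=R.as_matrix(); d=M.T@np.array([x-s["position"][0],y-s["position"][1],0])*1000
    a=np.degrees(np.arctan2(M[1,1],M[0,1])); t=None if ang is None else (ang-a+90)%180-90
    print("pos",s["position"].round(4),"yaw",a.round(1),"shift(tool mm, before turning)",d.round(1),"turn wz units (tool z is down)",None if t is None else round(-t/6,2), "q6",s["q"][5].round(2))
E
python3 - <<'E'
from m import *
print(r.tcp_to_tips)
c=dict(np.load("w1.npz")); a=cv2.imread("pics/w1.png")
f=lambda x,y,z:cast(c,"wrist",x/3.333+190-.35,y/3.333+140-.35,z)
ang=lambda p,q:np.degrees(np.arctan2(*(q-p)[::-1]))
hsv=cv2.cvtColor(a,cv2.COLOR_BGR2HSV)
m=cv2.inRange(hsv,(0,0,180),(180,60,255)); m[:,:370]=0;m[:,412:]=0;m[:165]=0;m[212:]=0
k=max(cv2.findContours(m,0,cv2.CHAIN_APPROX_NONE)[0],key=cv2.contourArea)
P=np.array([cast(c,"wrist",*p[0],.048) for p in k]).astype(np.float32); print("piston",cv2.minEnclosingCircle(P))
p,q=f(235,142,.003),f(403,164,.003); print("coil",(p+q)/2,np.hypot(*(q-p)),ang(p,q))
m=cv2.inRange(hsv,(0,0,0),(180,255,75)); m[:,262:]*=1; b=np.zeros_like(m); b[172:206,258:310]=m[172:206,258:310]
k=max(cv2.findContours(b,0,cv2.CHAIN_APPROX_NONE)[0],key=cv2.contourArea)
print("coil block",cv2.minAreaRect(np.array([cast(c,"wrist",*p[0],.043) for p in k]).astype(np.float32)))
p,q=f(66,290,.009),f(152,178,.009); h=f(121,220,.011); print("plug",(p+q)/2,np.hypot(*(q-p)),ang(p,q),"hex",h)
go(*cv2.minEnclosingCircle(P)[0])
# nest slots: dark floor
for n,u,v in[("coil",171*.8,422*.8),("gear",89*.8,420*.8),("plug",276*.8,377*.8),("gearpart",17*.8,330*.8)]: print(n,cast(c,"wrist",u,v,.006))
E
```

```text
0.011
piston ((0.479410320520401, 0.3765663802623749), 0.021885240450501442)
coil [0.44882324 0.22879245] 0.0750091407721466 69.0506782814415
coil block ((0.4433220326900482, 0.23233002424240112), (0.0538216270506382, 0.04114004597067833), 68.43192291259766)
plug [0.46140633 0.12708357] 0.06778461924976509 126.44806414784503 hex [0.45594251 0.13567225]
pos [0.4506 0.2804 0.3826] yaw 77.2 shift(tool mm, before turning) [ -6.7 100.2  -0. ] turn wz units (tool z is down) None q6 -0.87
coil [ 0.65168742 -0.11654599]
gear [ 0.62851333 -0.28219614]
plug [0.6091869  0.07596645]
gearpart [ 0.45106346 -0.36096306]
```

```bash
python3 -m inch '0 0 0 -2 33 5 85;0 0 0 -2 33 20 85;0 0 0 -3 33 20 85;0 0 0 0 0 35 85;0 0 0 0 0 35 85;0 0 0 0 0 35 85;0 0 0 0 0 35 85;0 0 0 0 0 35 85;0 0 0 0 0 35 85;0 0 0 0 0 20 85;0 0 0 0 0 0 85;0 0 0 0 0 0 85'; python3 - <<'E'
from h import *
go(.4794,.3766)
c=r.get_calibration("wrist"); a=r.snapshot("wrist"); cv2.imwrite("pics/w2.png",a)
print(proj(c,"wrist",(.4794,.3766,.048)))
E
```

```text
clock: 2.53
position: [0.4772, 0.3761, 0.1067]
tool_rot: [0.11, 0.994, -0.001, -0.002]
ft_force: [0.1, -0.1, 0.4]
opening: 0.0852
gripper_force: 0.0
pos [0.4772 0.3761 0.1067] yaw 77.4 shift(tool mm, before turning) [-2.   0.9 -0. ] turn wz units (tool z is down) None q6 -0.76
[320.68636778 259.72914032]
```

View pics/w2.png

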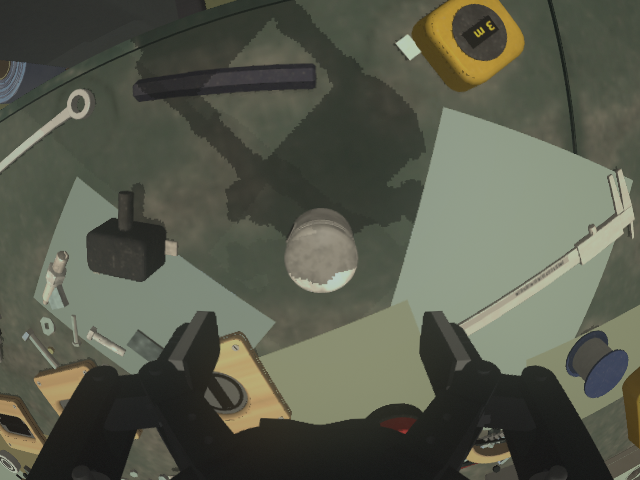

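The crown is centred at (321,256) against a predicted (321,260), so it's aligned. Now I'll grasp it and lift.

```bash
python3 -m inch '0 0 0 -1 1 25 85;0 0 0 0 0 25 85;0 0 0 0 0 22 85;0 0 0 0 0 0 40;0 0 0 0 0 0 40;0 0 0 0 0 0 40;0 0 0 0 0 0 40;0 0 0 0 0 0 40;0 0 0 0 0 0 40;0 0 0 0 0 -15 40;0 0 0 0 0 -30 40;0 0 0 0 0 -35 40;0 0 0 0 0 0 40'; python3 - <<'E'
from h import *
go(.604,.2514)
E
```

```text
clock: 3.67
position: [0.4856, 0.3799, 0.1244]
tool_rot: [0.111, 0.994, 0.005, 0.005]
ft_force: [1.3, 1.7, 1.3]
opening: 0.04
gripper_force: 0.0
pos [0.4856 0.3799 0.1244] yaw 77.3 shift(tool mm, before turning) [-143.8  -99.3    0.4] turn wz units (tool z is down) None q6 -0.76
```

```bash
python3 - <<'E'
from h import *
a=r.snapshot("wrist"); cv2.imwrite("pics/w3.png",a); print(r.sense()); go(.604,.2514)
E
```

```text
{'clock': 3.7167, 'q': array([ 5.93159222e-01,  3.82730037e-01,  1.73744622e+00,  3.47924719e-05,
        1.01011866e+00, -7.55807906e-01]), 'dq': array([ 0.0001852 ,  0.04675819,  0.05864406, -0.00062259, -0.00633964,
        0.00025038]), 'joint_torque': array([ 8.21781275e-02, -4.21083999e+01, -2.46440756e+01,  4.63787859e-03,
        1.33751621e-01, -5.26872600e-05]), 'position': array([0.48447169, 0.37907555, 0.12193164]), 'tool_rot': array([0.11069467, 0.99383841, 0.00366792, 0.00429604]), 'ft_force': array([ 0.79864614, -0.61609119, -0.0151767 ]), 'wrist_torque': array([-0.03257172,  0.04791807, -0.03414074]), 'gripper_force': 0.0, 'opening': 0.04015865566522092}
pos [0.4845 0.3791 0.1219] yaw 77.3 shift(tool mm, before turning) [-144.7  -98.2    0.3] turn wz units (tool z is down) None q6 -0.76
```

View pics/w3.png

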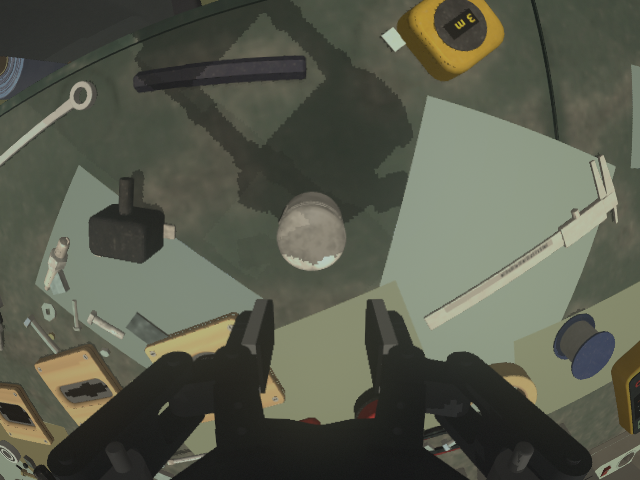

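The piston stayed put, still standing with its crown at about (312,238). The lift started before the fingers had gripped. I'll reopen, settle and measure again.

```bash
python3 -m inch '0 0 0 0 0 0 85;0 0 0 0 0 0 85;0 0 0 0 0 0 85;0 0 0 0 0 0 85;0 0 0 0 0 0 85;0 0 0 0 0 0 85'; python3 - <<'E'
from h import *
c=r.get_calibration("wrist"); a=r.snapshot("wrist"); cv2.imwrite("pics/w4.png",a)
hsv=cv2.cvtColor(a,cv2.COLOR_BGR2HSV); s=cv2.inRange(hsv,(0,0,130),(180,70,255)); g=np.zeros_like(s); g[180:310,265:375]=s[180:310,265:375]
k=max(cv2.findContours(g,0,2)[0],key=cv2.contourArea); x,y,w,h=cv2.boundingRect(k); print(x,y,w,h)
u,v=x+w/2,y+h-w/2; p=cast(c,"wrist",u,v,.048); print(u,v,p); go(*p)
E
```

```text
clock: 4.22
position: [0.4801, 0.3762, 0.1152]
tool_rot: [0.111, 0.994, -0.001, -0.001]
ft_force: [-0.0, 0.6, -0.0]
opening: 0.0849
gripper_force: 0.0
289 219 64 64
321.0 251.0 [0.47974054 0.377517  ]
pos [0.4803 0.3763 0.1155] yaw 77.3 shift(tool mm, before turning) [ 0.8  1.1 -0. ] turn wz units (tool z is down) None q6 -0.76
```

```bash
python3 -m inch '0 0 0 0 0 27 85;0 0 0 0 0 27 85;0 0 0 0 0 29 85;0 0 0 0 0 0 85;0 0 0 0 0 0 85;0 0 0 0 0 0 85'; python3 -m inch '0 0 0 0 0 0 30;0 0 0 0 0 0 30;0 0 0 0 0 0 30;0 0 0 0 0 0 30;0 0 0 0 0 0 30;0 0 0 0 0 0 30;0 0 0 0 0 0 30;0 0 0 0 0 0 30'
```

```text
clock: 4.77
position: [0.4814, 0.3771, 0.0342]
tool_rot: [0.111, 0.994, 0.0, 0.001]
ft_force: [-0.1, 0.6, 0.5]
opening: 0.0847
gripper_force: 0.0
clock: 5.43
position: [0.4806, 0.3765, 0.0332]
tool_rot: [0.111, 0.994, -0.0, -0.0]
ft_force: [-0.8, -1.2, -0.4]
opening: 0.03
gripper_force: 0.0
```

```bash
python3 - <<'E'
from h import *
import numpy as np
a=r.snapshot("wrist"); b=r.snapshot("side"); cv2.imwrite("pics/w5.png",np.hstack([cv2.resize(a,(400,300)),cv2.resize(b[260:440,180:420],(400,300))]))
print(proj(r.get_calibration("side"),"side",r.sense()["position"]))
c=r.get_calibration("wrist"); print(c, proj(c,"wrist",r.sense()["position"]))
E
```

```text
[250.89296128 338.94509266]
{'camera_matrix': array([[371.64829954,   0.        , 319.17127859],
       [  0.        , 371.64829954, 242.92836101],
       [  0.        ,   0.        ,   1.        ]]), 'R': array([[ 2.19082601e-01,  9.75706036e-01, -7.38346137e-04],
       [ 9.25834553e-01, -2.07645626e-01,  3.15774722e-01],
       [ 3.07949988e-01, -6.98643339e-02, -9.48833905e-01]]), 't': array([-0.47274406, -0.35018085,  0.08586548])} [318.81070533 299.52237102]
```

View pics/w5.png

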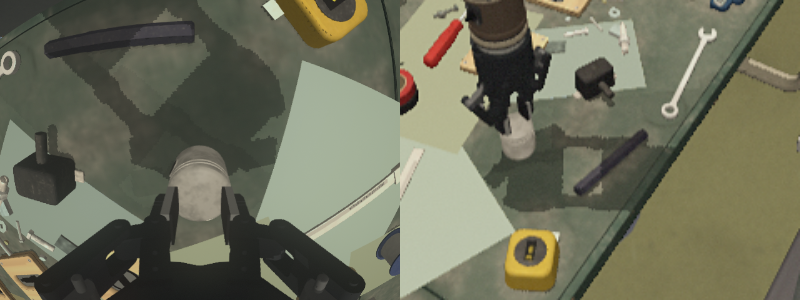

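```bash
python3 - <<'E'
from h import *
a=r.snapshot("wrist"); b=r.snapshot("side")
I=cv2.INTER_CUBIC
cv2.imwrite("pics/w6.png",np.hstack([cv2.resize(a[200:400,220:420],(400,400),interpolation=I),cv2.resize(b[290:370,210:290],(400,400),interpolation=I)]))
s=r.sense(); X=s["position"]; M=Ro.from_quat(s["tool_rot"]).as_matrix()
for n in("wrist","side"):
  c=r.get_calibration(n)
  for d in [(0,.015,.011),(0,-.015,.011),(0,.015,-.01),(0,-.015,-.01)]: print(n,d,proj(c,n,X+M@np.array(d)).round(1))
  for q in [(.4797,.3770,.048),(.4797,.3770,0)]:print(n,q,proj(c,n,q).round(1))
E
```

```text
wrist (0, 0.015, 0.011) [348.5 289.5]
wrist (0, -0.015, 0.011) [289.2 289.4]
wrist (0, 0.015, -0.01) [351.7 309.3]
wrist (0, -0.015, -0.01) [285.7 309.3]
wrist (0.4797, 0.377, 0.048) [319.5 312.9]
wrist (0.4797, 0.377, 0) [319.5 270.9]
side (0, 0.015, 0.011) [246.4 345.7]
side (0, -0.015, 0.011) [256.3 338.1]
side (0, 0.015, -0.01) [245.3 340.1]
side (0, -0.015, -0.01) [255.5 332.5]
side (0.4797, 0.377, 0.048) [250.4 335.2]
side (0.4797, 0.377, 0) [252.5 348. ]
```

View pics/w6.png

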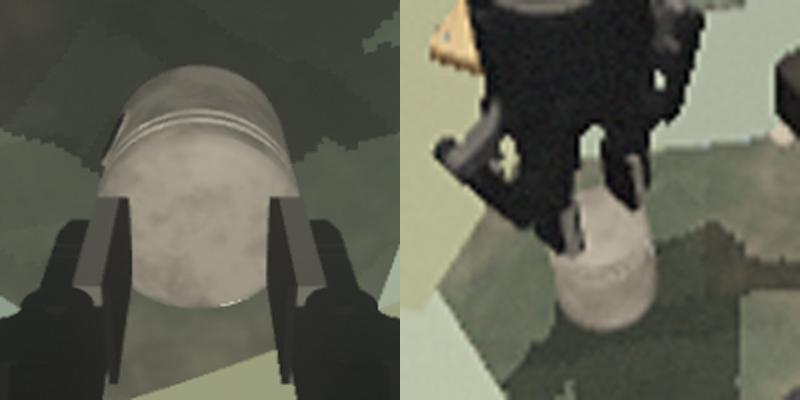

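The side view puts the fingertips at (244.6,340) and (256.4,331). That is about 10–15 mm behind the reported TCP, so they are closed just above the crown. I'll lift, open, go about 17 mm lower and watch the force.

```bash
python3 -m inch '0 0 0 0 0 -20 85;0 0 0 0 0 -20 85;0 0 0 0 0 0 85;0 0 0 0 0 0 85;0 0 0 0 0 0 85;0 0 0 0 0 0 85;0 0 0 0 0 18 85;0 0 0 0 0 20 85;0 0 0 0 0 12 85;0 0 0 0 0 5 85;0 0 0 0 0 0 85;0 0 0 0 0 0 85'; python3 -m inch '0 0 0 0 0 0 30;0 0 0 0 0 0 30;0 0 0 0 0 0 30;0 0 0 0 0 0 30;0 0 0 0 0 0 30;0 0 0 0 0 0 30;0 0 0 0 0 0 30;0 0 0 0 0 0 30'
```

```text
clock: 6.63
position: [0.4804, 0.3763, 0.0177]
tool_rot: [0.111, 0.994, -0.0, -0.0]
ft_force: [-0.5, 1.2, -0.6]
opening: 0.0848
gripper_force: 0.0
clock: 7.3
position: [0.4818, 0.3772, 0.0199]
tool_rot: [0.111, 0.994, 0.001, 0.001]
ft_force: [-0.0, -1.0, 5.5]
opening: 0.0433
gripper_force: 60.4
```

```bash
python3 -m inch '0 0 0 0 0 -10 30;0 0 0 0 0 -20 30;0 0 0 0 0 -30 30;0 0 0 0 0 -30 30;0 0 0 0 0 0 30;0 0 0 0 0 0 30;0 0 0 0 0 0 30'; python3 - <<'E'
from h import *
go(.604,.2514)
c=r.get_calibration("wrist");a=r.snapshot("wrist"); b=r.snapshot("side"); s=r.sense(); n="side"; u,v=proj(r.get_calibration(n),n,s["position"]); print(u,v)
u,v=int(u),int(v); I=cv2.INTER_CUBIC
cv2.imwrite("pics/w7.png",np.hstack([cv2.resize(a[:,80:560],(400,400),interpolation=I),cv2.resize(b[v-50:v+50,u-50:u+50],(400,400),interpolation=I)]))
E
```

```text
clock: 7.88
position: [0.4799, 0.376, 0.1078]
tool_rot: [0.111, 0.994, -0.0, -0.0]
ft_force: [0.0, -0.5, -1.2]
opening: 0.0436
gripper_force: 61.3
pos [0.4799 0.376  0.1078] yaw 77.3 shift(tool mm, before turning) [-148.5  -94.3   -0. ] turn wz units (tool z is down) None q6 -0.76
248.3061130434586 318.39231298313615
```

View pics/w7.png

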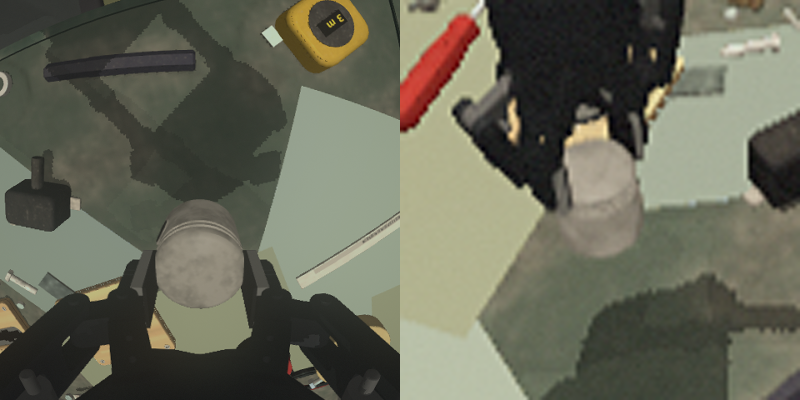

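The piston is held and hanging straight in both views. Next I'll carry it to the nest.

```bash
python3 -m inch '0 0 0 -13 -8 0 30;0 0 0 -25 -16 0 30;0 0 0 -25 -16 0 30;0 0 0 -25 -16 0 30;0 0 0 -25 -16 0 30;0 0 0 -25 -16 0 30;0 0 0 -10 -6 0 30;0 0 0 0 0 20 30;0 0 0 0 0 22 30;0 0 0 0 0 20 30;0 0 0 0 0 0 30;0 0 0 0 0 0 30;0 0 0 0 0 0 30'; python3 - <<'E'
from m import *
go(.604,.2514)
print(tiles(r.snapshot("wrist"),r.get_calibration("wrist"),"wrist"));print(tiles(r.snapshot("scene"),r.get_calibration("scene"),"scene"));print(tiles(r.snapshot("side"),r.get_calibration("side"),"side"))
E
```

```text
clock: 9.07
position: [0.6046, 0.2523, 0.0464]
tool_rot: [0.111, 0.994, 0.0, 0.0]
ft_force: [0.7, 0.0, -1.4]
opening: 0.0431
gripper_force: 61.4
pos [0.6046 0.2523 0.0464] yaw 77.3 shift(tool mm, before turning) [ 0.4 -1.1 -0. ] turn wz units (tool z is down) None q6 -1.02
[(0.6147, 0.0744, 0.105, 0.106, 7.7)]
[(0.8812, -0.4734, 0.142, 0.092, 32.9)]
[(0.7633, 0.7607, 0.089, 0.104, 21.1), (0.7259, 0.5208, 0.105, 0.123, 61.0), (0.6071, 0.2547, 0.108, 0.113, 9.7), (0.6148, 0.0796, 0.112, 0.121, 7.5)]
```

```bash
python3 -m inch '0 0 0 0 -1 8 30;0 0 0 0 0 8 30;0 0 0 0 0 4 30;0 0 0 0 0 0 30;0 0 0 0 0 0 30'; python3 -m inch '0 0 0 0 0 0 85;0 0 0 0 0 0 85;0 0 0 0 0 0 85;0 0 0 0 0 0 85;0 0 0 0 0 0 85;0 0 0 0 0 0 85;0 0 0 0 0 -15 85;0 0 0 0 0 -35 85;0 0 0 0 0 -35 85;0 0 0 0 0 -30 85;0 0 0 0 0 0 85;0 0 0 0 0 0 85;0 0 0 0 0 0 85'; python3 - <<'E'
from h import *
c=r.get_calibration("wrist"); a=r.snapshot("wrist"); cv2.imwrite("pics/w8.png",a)
p=proj(c,"wrist",(.604,.2514,.054)); q=proj(c,"wrist",(.628,.2514,.054)); print(p)
hsv=cv2.cvtColor(a,cv2.COLOR_BGR2HSV); s=cv2.inRange(hsv,(0,0,110),(180,60,255)); g=np.zeros_like(s); R=60; x0,y0=int(p[0]),int(p[1]); g[y0-R:y0+R,x0-R:x0+R]=s[y0-R:y0+R,x0-R:x0+R]
k=max(cv2.findContours(g,0,2)[0],key=cv2.contourArea); x,y,w,h=cv2.boundingRect(k); print(x,y,w,h)
print(cast(c,"wrist",x+w/2,y+h-w/2,.054)); go(.4488,.2288,69)
E
```

```text
clock: 9.63
position: [0.6037, 0.2512, 0.026]
tool_rot: [0.111, 0.994, -0.0, -0.0]
ft_force: [-0.8, -0.1, 0.9]
opening: 0.0435
gripper_force: 61.7
clock: 10.72
position: [0.6039, 0.2512, 0.1418]
tool_rot: [0.111, 0.994, 0.0, 0.0]
ft_force: [-1.0, 0.0, -0.4]
opening: 0.0851
gripper_force: 0.0
[319.26473411 241.92712538]
288 208 63 62
[0.60158437 0.25211001]
pos [0.603  0.2509 0.1404] yaw 77.3 shift(tool mm, before turning) [145.6 -55.5   0.3] turn wz units (tool z is down) 1.38 q6 -1.02
```

```bash
python3 -m inch '0 0 0 15 -5 0 85;0 0 0 29 -11 0 85;0 0 0 29 -11 0 85;0 0 0 29 -11 0 85;0 0 0 29 -11 0 85;0 0 0 15 -6 0 85;0 0 0.7 0 0 15 85;0 0 0.68 0 0 25 85;0 0 0 0 0 0 85;0 0 0 0 0 0 85;0 0 0 0 0 0 85'; python3 - <<'E'
from h import *
go(.4488,.2288,69)
c=r.get_calibration("wrist"); a=r.snapshot("wrist"); cv2.imwrite("pics/w9.png",a)
hsv=cv2.cvtColor(a,cv2.COLOR_BGR2HSV)
y=np.array([np.cos(np.radians(69)),np.sin(np.radians(69))]);x=np.array([y[1],-y[0]]);o=np.array([.4488,.2288])
for nm,z,P in [("strap",.003,[(0,.038),(0,-.038)]),("top",.043,[(sx*.0175,sy*.028) for sx in(-1,1) for sy in(-1,1)])]:
  for p in P:
    u=proj(c,"wrist",[*(o+x*p[0]+y*p[1]),z]); print(nm,p,u.round(1)); cv2.circle(a,tuple(int(t) for t in u),2,(0,0,255),-1)
cv2.imwrite("pics/w9.png",a[100:400,120:520])
E
```

```text
clock: 11.68
position: [0.4492, 0.2295, 0.1008]
tool_rot: [0.181, 0.983, -0.0, -0.001]
ft_force: [0.3, -0.2, -0.4]
opening: 0.0852
gripper_force: 0.0
pos [0.4492 0.2295 0.1008] yaw 69.1 shift(tool mm, before turning) [ 0.1 -0.9  0. ] turn wz units (tool z is down) 0.02 q6 -0.82
strap (0, 0.038) [370.2 237.7]
strap (0, -0.038) [265.9 237.4]
top (-0.0175, -0.028) [271.8 229.8]
top (-0.0175, 0.028) [363.6 230.1]
top (0.0175, -0.028) [274.  282.2]
top (0.0175, 0.028) [361.3 282.5]
```

View pics/w9.png

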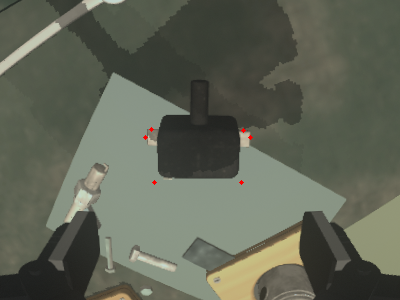

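The coil matches the predicted strap tips and block corners to within about 2 mm. I'll descend and grip.

```bash
python3 -m inch '0 0 0 1 0 25 85;0 0 0 0 0 30 85;0 0 0 0 0 25 85;0 0 0 0 0 12 85;0 0 0 0 0 0 85;0 0 0 0 0 0 85;0 0 0 0 0 0 85';python3 -m inch '0 0 0 0 0 0 40;0 0 0 0 0 0 40;0 0 0 0 0 0 40;0 0 0 0 0 0 40;0 0 0 0 0 0 40;0 0 0 0 0 0 40;0 0 0 0 0 0 40'
```

```text
clock: 12.32
position: [0.4504, 0.2308, 0.0107]
tool_rot: [0.182, 0.983, 0.001, 0.001]
ft_force: [-0.1, 0.5, 0.3]
opening: 0.0848
gripper_force: 0.0
clock: 12.9
position: [0.4499, 0.2305, 0.011]
tool_rot: [0.182, 0.983, 0.001, 0.001]
ft_force: [-0.9, -0.7, 7.9]
opening: 0.0499
gripper_force: 61.8
```

```bash
python3 -m inch '0 0 0 0 0 -12 40;0 0 0 0 0 -25 40;0 0 0 0 0 -35 40;0 0 0 0 0 -35 40;0 0 0 0 0 -35 40;0 0 0 0 0 0 40;0 0 0 0 0 0 40;0 0 0 0 0 0 40'
```

```text
clock: 13.57
position: [0.4476, 0.2297, 0.1508]
tool_rot: [0.182, 0.983, -0.0, -0.001]
ft_force: [-0.3, 0.1, -3.2]
opening: 0.0498
gripper_force: 63.7
```

```bash
python3 -m inch '0 0 0 -15 -6 -15 40;0 0 0 -30 -13 -20 40;0 0 0 -30 -13 -20 40;0 0 0 -30 -13 0 40;0 0 0 -30 -13 0 40;0 0 0 -30 -13 0 40;0 0 0 -30 -13 0 40;0 0 0 -30 -13 0 40;0 0 0 -30 -13 0 40;0 0 0 -15 -6 0 40;0 0 0 0 0 0 40;0 0 0 0 0 0 40;0 0 0 0 0 0 40'; python3 - <<'E'
from m import *
c=r.get_calibration("wrist"); a=r.snapshot("wrist"); cv2.imwrite("pics/w10.png",a); np.savez("w10.npz",**c)
go(.655,-.117)
print(tiles(a,c,"wrist"))
for X in[(.655,-.117,.013),(.629,-.283,.013),(.613,.0746,.013)]: print(proj(c,"wrist",X))
hsv=cv2.cvtColor(a,cv2.COLOR_BGR2HSV)
m=cv2.inRange(hsv,(10,55,60),(26,190,255))
for k in cv2.findContours(m,0,2)[0]:
  if cv2.contourArea(k)>400: print(cv2.boundingRect(k),cv2.contourArea(k))
E
```

```text
clock: 14.65
position: [0.657, 0.0256, 0.2033]
tool_rot: [0.182, 0.983, -0.0, -0.003]
ft_force: [-0.9, -0.5, -2.5]
opening: 0.0499
gripper_force: 63.7
pos [0.6572 0.0259 0.204 ] yaw 69.0 shift(tool mm, before turning) [-4.910e+01 -1.342e+02 -1.000e-01] turn wz units (tool z is down) None q6 -1.23
[(0.6136, 0.0738, 0.106, 0.107, 8.0), (0.6049, 0.2487, 0.106, 0.109, 9.7)]
[191.22879196 256.84978805]
[ 74.65873766 282.10394659]
[351.58411984 149.01333729]
(146, 438, 57, 42) 1093.5
(269, 360, 47, 36) 1070.0
(251, 359, 34, 40) 715.0
(526, 284, 114, 110) 6830.0
(35, 191, 253, 173) 21520.0
(66, 127, 53, 89) 3828.0
(277, 77, 146, 144) 12190.0
(444, 27, 120, 129) 9026.0
```

View pics/w10.png

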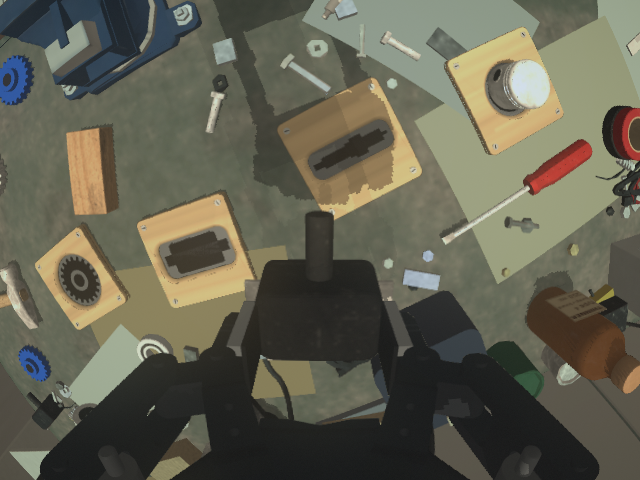

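The picture shows the coil tile with corners (137,227), (223,190), (259,280) and (176,308). Its slot runs along the (137,227)–(223,190) edge. The gear tile corners are (35,263), (79,226), (130,294) and (79,330). The piston sits in its nest.

```bash
python3 - <<'E'
from m import *
c=dict(np.load("w10.npz"));a=cv2.imread("pics/w10.png")
for n,K in [("coil",[(137,227),(223,190),(259,280),(176,308)]),("gear",[(35,263),(79,226),(130,294),(79,330)])]:
  P=np.array([cast(c,"wrist",*p,.013) for p in K]).astype(np.float32)
  e=P[1]-P[0]+P[2]-P[3]; d=P[2]-P[1]+P[3]-P[0]
  print(n,P.mean(0),np.hypot(*(P[1]-P[0])),np.hypot(*(P[2]-P[1])),"edge ang",np.degrees(np.arctan2(e[1],e[0])),np.degrees(np.arctan2(d[1],d[0])))
p,q=cast(c,"wrist",310,165,.009),cast(c,"wrist",393,130,.009); print("plugslot",(p+q)/2,np.degrees(np.arctan2(*(q-p)[::-1])))
p,q=cast(c,"wrist",161,264,.009),cast(c,"wrist",235,236,.009); print("coilslot",(p+q)/2,np.degrees(np.arctan2(*(q-p)[::-1])))
m=cv2.inRange(cv2.cvtColor(a,cv2.COLOR_BGR2HSV),(0,0,0),(180,255,75))[255:305,55:105]
k=max(cv2.findContours(m,0,2)[0],key=cv2.contourArea); u,v=cv2.minEnclosingCircle(k)[0]; print("gear pocket",u+55,v+255,cast(c,"wrist",u+55,v+255,.006))
go(.656,-.117,90)
E
```

```text
coil [ 0.6534635  -0.10982794] 0.10642741 0.099559985 edge ang 89.24787 -2.2000875
gear [ 0.6282853  -0.27565992] 0.10045891 0.09906667 edge ang 98.73887 10.004871
plugslot [0.61160287 0.07550927] 92.92993742606633
coilslot [ 0.65151199 -0.11041348] 88.99241723070601
gear pocket 79.5 279.5 [ 0.62957025 -0.27974896]
pos [0.6572 0.0259 0.204 ] yaw 69.0 shift(tool mm, before turning) [-5.000e+01 -1.339e+02 -1.000e-01] turn wz units (tool z is down) -3.49 q6 -1.23
```

```bash
python3 -m inch '0 0 0 -5 -13 0 40;0 0 0 -9 -26 0 40;0 0 0 -9 -26 0 40;0 0 0 -10 -27 0 40;0 0 0 -9 -26 0 40;0 0 0 -5 -13 0 40;0 0 -0.85 0 0 0 40;0 0 -0.85 0 0 0 40;0 0 -0.85 0 0 0 40;0 0 -0.8 0 0 0 40;0 0 0 0 0 0 40;0 0 0 0 0 0 40;0 0 0 0 0 0 40'; python3 - <<'E'
from m import *
c=r.get_calibration("wrist"); a=r.snapshot("wrist"); cv2.imwrite("pics/w11.png",a); np.savez("w11.npz",**c)
go(.654,-.113,89)
print(tiles(a,c,"wrist"),tiles(r.snapshot("side"),r.get_calibration("side"),"side"))
g=cv2.cvtColor(a,cv2.COLOR_BGR2HSV); m=cv2.inRange(g,(10,55,100),(26,190,255))
for x in (-1,1):
  for y in(-1,1): print(x,y,proj(c,"wrist",[.654+x*.053,-.113+y*.053,.013]).round())
u,v=proj(c,"wrist",[.629,-.2785,.01]); print(u,v)
b=cv2.bitwise_and(a,a,mask=m); cv2.imwrite("pics/v11.png",np.hstack([cv2.resize(a[40:360,120:520],(400,320)),cv2.resize(b[40:360,120:520],(400,320))]))
E
```

```text
clock: 15.78
position: [0.6559, -0.1136, 0.2062]
tool_rot: [0.008, 1.0, 0.0, -0.0]
ft_force: [0.0, 0.3, -1.1]
opening: 0.0493
gripper_force: 63.7
pos [ 0.656  -0.1137  0.2062] yaw 89.1 shift(tool mm, before turning) [2.  0.7 0. ] turn wz units (tool z is down) 0.01 q6 -1.79
[(0.6054, 0.244, 0.106, 0.098, 10.1), (0.6132, 0.0734, 0.106, 0.107, 7.7)] [(0.7506, 0.7645, 0.107, 0.083, 87.3), (0.7258, 0.5206, 0.105, 0.123, 61.0), (0.6074, 0.2556, 0.108, 0.115, 10.4), (0.6151, 0.0849, 0.109, 0.131, 7.3)]
-1 -1 [263. 153.]
-1 1 [375. 151.]
1 -1 [268. 258.]
1 1 [373. 256.]
158.1954104684924 186.41813332059863
```

```bash
python3 - <<'E'
from m import *
c=dict(np.load("w11.npz")); a=cv2.imread("pics/w11.png")
m=cv2.inRange(cv2.cvtColor(a,cv2.COLOR_BGR2HSV),(10,55,125),(26,190,255))
m=cv2.morphologyEx(m,cv2.MORPH_OPEN,np.ones((3,3)))
for u in (275,290,350,365):
  v=np.where(m[120:240,u])[0]; print("col",u,v.min()+120 if len(v) else None, v.max()+120 if len(v) else None, cast(c,"wrist",u,v.min()+120,.013).round(4))
for v in (165,175,185,195,205,215):
  u=np.where(m[v,225:420])[0]+225; print("row",v,u.min(),u.max(),cast(c,"wrist",u.min(),v,.013).round(4),cast(c,"wrist",u.max()+1,v,.013).round(4))
E
```

```text
col 275 149 239 [ 0.5978 -0.1542]
col 290 172 239 [ 0.6203 -0.1407]
col 350 157 239 [ 0.6068 -0.0836]
col 365 159 239 [ 0.6087 -0.0693]
row 165 268 376 [ 0.6129 -0.1615] [ 0.6144 -0.0577]
row 175 267 374 [ 0.6225 -0.1629] [ 0.6241 -0.0595]
row 185 266 374 [ 0.6322 -0.1643] [ 0.6339 -0.0594]
row 195 225 374 [ 0.6407 -0.2058] [ 0.6437 -0.0592]
row 205 225 373 [ 0.6508 -0.2066] [ 0.6537 -0.06  ]
row 215 225 372 [ 0.661  -0.2074] [ 0.6637 -0.0608]
```

```bash
python3 -m inch '0 0 0.3 1 1 15 40;0 0 0 0 0 35 40;0 0 0 0 0 35 40;0 0 0 0 0 35 40;0 0 0 0 0 30 40;0 0 0 0 0 15 40;0 0 0 0 0 0 40;0 0 0 0 0 0 40'; python3 -m inch '0 0 0 0 0 7 40;0 0 0 0 0 7 40;0 0 0 0 0 6 40;0 0 0 0 0 0 40;0 0 0 0 0 0 40;0 0 0 0 0 0 40'
```

```text
clock: 16.55
position: [0.655, -0.1129, 0.0408]
tool_rot: [0.024, 1.0, 0.0, -0.001]
ft_force: [0.9, -0.8, -2.1]
opening: 0.0497
gripper_force: 63.7
clock: 17.05
position: [0.6554, -0.1131, 0.0216]
tool_rot: [0.023, 1.0, -0.0, 0.0]
ft_force: [0.9, 0.7, -2.3]
opening: 0.0501
gripper_force: 63.7
```

```bash
python3 -m inch '0 0 0 0 0 2 40;0 0 0 0 0 1 40;0 0 0 0 0 0 40;0 0 0 0 0 0 40'; python3 -m inch '0 0 0 0 0 0 85;0 0 0 0 0 0 85;0 0 0 0 0 0 85;0 0 0 0 0 0 85;0 0 0 0 0 0 85;0 0 0 0 0 0 85;0 0 0 0 0 -15 85;0 0 0 0 0 -30 85;0 0 0 0 0 -35 85;0 0 0 0 0 -35 85;0 0 0 0 0 -35 85;0 0 0 0 0 0 85;0 0 0 0 0 0 85;0 0 0 0 0 0 85'; python3 - <<'E'
from m import *
c=r.get_calibration("wrist"); a=r.snapshot("wrist"); cv2.imwrite("pics/w12.png",a); np.savez("w12.npz",**c)
y=np.array([np.cos(np.radians(87)),np.sin(np.radians(87))]);x=np.array([y[1],-y[0]]);o=np.array([.655,-.1125])
for p in [(sx*.0175,sy*.028) for sx in(-1,1) for sy in(-1,1)]: print("expect",proj(c,"wrist",[*(o+x*p[0]+y*p[1]),.049]).round())
m=cv2.inRange(a,(0,0,0),(62,62,62)); u,v=proj(c,"wrist",[*o,.049]); u,v=int(u),int(v); print(u,v)
g=np.zeros_like(m); g[v-50:v+40,u-60:u+60]=m[v-50:v+40,u-60:u+60]
k=max(cv2.findContours(g,0,2)[0],key=cv2.contourArea); print(cv2.boundingRect(k))
for V in range(v-40,v+40,8):
  w=np.where(m[V,u-70:u+70])[0]+u-70; print(V,w.min() if len(w) else 0,w.max() if len(w) else 0,end="; ")
go(.461,.128,36.5)
E
```

```text
clock: 17.38
position: [0.6551, -0.113, 0.0181]
tool_rot: [0.023, 1.0, 0.0, -0.0]
ft_force: [0.7, 0.6, -2.5]
opening: 0.0501
gripper_force: 63.7
clock: 18.55
position: [0.655, -0.113, 0.169]
tool_rot: [0.023, 1.0, -0.0, 0.0]
ft_force: [-0.8, -0.2, 0.4]
opening: 0.0849
gripper_force: 0.0
expect [283. 207.]
expect [356. 207.]
expect [284. 250.]
expect [355. 250.]
319 228
(286, 178, 74, 68)
188 313 388; 196 288 388; 204 288 351; 212 287 351; 220 287 351; 228 287 351; 236 287 350; 244 291 348; 252 0 0; 260 0 0; pos [ 0.6541 -0.1128  0.1675] yaw 87.3 shift(tool mm, before turning) [204.2 231.5   0.5] turn wz units (tool z is down) 8.47 q6 -1.76
```

```bash
python3 -m inch '0 0 0 11 13 0 85;0 0 0 23 26 0 85;0 0 0 24 27 0 85;0 0 0 24 27 0 85;0 0 0 24 27 0 85;0 0 0 24 27 0 85;0 0 0 24 27 0 85;0 0 0 24 27 0 85;0 0 0 21 25 0 85;0 0 0 10 13 0 85;0 0 0.94 0 0 0 85;0 0 0.94 0 0 0 85;0 0 0.94 0 0 0 85;0 0 0.94 0 0 0 85;0 0 0.94 0 0 0 85;0 0 0.94 0 0 0 85;0 0 0.94 0 0 0 85;0 0 0.94 0 0 0 85;0 0 0.94 0 0 0 85;0 0 0 0 0 0 85'; python3 -m inch '0 0 0 0 0 0 85;0 0 0 0 0 30 85;0 0 0 0 0 30 85;0 0 0 0 0 0 85;0 0 0 0 0 0 85;0 0 0 0 0 0 85'; python3 - <<'E'
from m import *
go(.4561,.1357,36.4)
c=r.get_calibration("wrist"); a=r.snapshot("wrist"); cv2.imwrite("pics/w13.png",a); np.savez("w13.npz",**c)
u,v=proj(c,"wrist",[.461,.128,.009]); print(u,v)
g=cv2.cvtColor(a,cv2.COLOR_BGR2HSV); print([g[int(v)+d,int(u)].tolist() for d in range(-60,61,10)]); print([g[int(v),int(u)+d].tolist() for d in range(-30,31,6)])
E
```

```text
clock: 20.27
position: [0.4558, 0.1351, 0.1662]
tool_rot: [0.45, 0.893, -0.001, -0.002]
ft_force: [0.4, -0.6, 0.9]
opening: 0.0854
gripper_force: 0.0
clock: 20.77
position: [0.4579, 0.1356, 0.1087]
tool_rot: [0.449, 0.893, 0.0, 0.0]
ft_force: [0.6, 0.7, -0.2]
opening: 0.0849
gripper_force: 0.0
pos [0.4579 0.1356 0.1087] yaw 36.6 shift(tool mm, before turning) [ 1.2 -1.4 -0. ] turn wz units (tool z is down) 0.03 q6 -0.44
316.20895151711125 246.97516395373464
[[60, 21, 135], [58, 23, 135], [24, 37, 97], [21, 40, 121], [22, 38, 102], [25, 29, 113], [25, 29, 106], [30, 30, 172], [41, 34, 189], [33, 34, 181], [22, 44, 175], [56, 26, 136], [39, 41, 88]]
[[30, 32, 63], [55, 23, 134], [55, 25, 135], [48, 24, 107], [25, 30, 111], [25, 29, 106], [28, 31, 106], [35, 27, 115], [55, 24, 136], [55, 24, 136], [55, 24, 136]]
```

```bash
python3 - <<'E'
from m import *
c=dict(np.load("w13.npz")); a=cv2.imread("pics/w13.png"); g=cv2.cvtColor(a,cv2.COLOR_BGR2HSV)
m=cv2.inRange(g,(10,26,90),(45,70,255)); 
w=np.zeros_like(m); w[185:315,285:350]=m[185:315,285:350]
k=max(cv2.findContours(w,0,2)[0],key=cv2.contourArea); print(cv2.boundingRect(k),cv2.contourArea(k))
f=np.zeros_like(m); cv2.drawContours(f,[k],-1,255,-1)
for v in range(185,315,5):
  x=np.where(f[v])[0]
  if len(x): print(v,x.min(),x.max(),cast(c,"wrist",(x.min()+x.max()+1)/2,v,.009).round(4))
E
```

```text
(303, 197, 28, 97) 1316.0
200 318 323 [0.4428 0.1583]
205 315 323 [0.4441 0.1548]
210 309 324 [0.4448 0.1508]
215 309 324 [0.447  0.1478]
220 309 324 [0.4492 0.1448]
225 309 324 [0.4515 0.1418]
230 305 324 [0.4526 0.1379]
235 305 328 [0.456  0.1358]
240 307 329 [0.4591 0.1333]
245 308 329 [0.4617 0.1305]
250 307 325 [0.4626 0.1262]
255 308 323 [0.4646 0.1228]
260 309 322 [0.467  0.1197]
265 309 322 [0.4694 0.1164]
270 309 322 [0.4718 0.1132]
275 309 321 [0.4739 0.1096]
280 309 321 [0.4764 0.1063]
285 311 321 [0.4795 0.1034]
290 313 319 [0.482 0.1  ]
```

```bash
python3 -m inch '0 0 0.2 0 0 25 40;0 0 0 0 0 30 40;0 0 0 0 0 30 40;0 0 0 0 0 15 40;0 0 0 0 0 7 40;0 0 0 0 0 0 40;0 0 0 0 0 0 40;0 0 0 0 0 0 40'; python3 -m inch '0 0 0 0 0 2 40;0 0 0 0 0 2 40;0 0 0 0 0 1 40;0 0 0 0 0 0 40'
```

```text
clock: 21.48
position: [0.4597, 0.1359, 0.003]
tool_rot: [0.459, 0.888, 0.001, 0.002]
ft_force: [0.1, -0.0, 0.3]
opening: 0.0401
gripper_force: 0.0
clock: 21.82
position: [0.4576, 0.1355, -0.0037]
tool_rot: [0.459, 0.888, 0.0, 0.0]
ft_force: [0.4, 0.2, -0.3]
opening: 0.0401
gripper_force: 0.0
```

```bash
python3 -m inch '0 0 0 0 0 0 10;0 0 0 0 0 0 10;0 0 0 0 0 0 10;0 0 0 0 0 0 10;0 0 0 0 0 0 10;0 0 0 0 0 0 10'
```

```text
clock: 22.32
position: [0.4575, 0.1355, -0.0038]
tool_rot: [0.459, 0.888, -0.0, -0.0]
ft_force: [0.7, 0.7, 1.3]
opening: 0.0124
gripper_force: 50.9
```

```bash
python3 -m inch '0 0 0 0 0 0 40;0 0 0 0 0 0 40;0 0 0 0 0 0 40;0 0 0 0 0 0 40;0 0 0 0 0 2 40;0 0 0 0 0 2 40;0 0 0 0 0 0 40;0 0 0 0 0 0 40'; python3 -m inch '0 0 0 0 0 0 10;0 0 0 0 0 0 10;0 0 0 0 0 0 10;0 0 0 0 0 0 10;0 0 0 0 0 0 10;0 0 0 0 0 0 10'
```

```text
clock: 22.98
position: [0.4573, 0.1354, -0.0081]
tool_rot: [0.459, 0.888, -0.0, -0.0]
ft_force: [0.4, -0.2, 0.2]
opening: 0.0401
gripper_force: 0.0
clock: 23.48
position: [0.4576, 0.1355, -0.0076]
tool_rot: [0.459, 0.888, -0.0, -0.0]
ft_force: [-0.8, 0.1, 4.6]
opening: 0.0158
gripper_force: 58.7
```

```bash
python3 -m inch '0 0 0 0 0 -8 10;0 0 0 0 0 -20 10;0 0 0 0 0 -35 10;0 0 0 0 0 -35 10;0 0 0 0 0 0 10;0 0 0 0 0 0 10;0 0 0 0 0 0 10'; python3 - <<'E'
from m import *
u=np.array([np.cos(np.radians(125.4)),np.sin(np.radians(125.4))])
c=r.get_calibration("wrist"); a=r.snapshot("wrist"); cv2.imwrite("pics/w14.png",a)
X=r.sense()["position"]; z=X[2]+.0165; 
print("expect hex",proj(c,"wrist",[X[0],X[1],z]),"ends",proj(c,"wrist",[*(X[:2]+u*.031),z]),proj(c,"wrist",[*(X[:2]-u*.047),z]))
g=cv2.cvtColor(a,cv2.COLOR_BGR2HSV); m=cv2.inRange(g,(10,20,90),(45,90,255))
for v in range(180,370,6):
  x=np.where(m[v,290:350])[0]+290
  if len(x): print((v,int(x.min()),int(x.max()),len(x)),end=" ")
go(.613,.0746,7.6)
E
```

```text
clock: 24.07
position: [0.4573, 0.1354, 0.0902]
tool_rot: [0.459, 0.888, 0.0, 0.0]
ft_force: [-0.5, 0.3, -1.6]
opening: 0.016
gripper_force: 58.7
expect hex [316.64136948 314.88092234] ends [316.45101242 248.41335996] [316.94812292 394.6107151 ]
(258, 322, 328, 7) (264, 315, 332, 13) (270, 313, 341, 22) (276, 290, 334, 30) (282, 290, 334, 31) (288, 306, 334, 29) (294, 290, 333, 31) (300, 306, 333, 28) (306, 302, 333, 30) (312, 301, 337, 37) (318, 302, 337, 36) (324, 303, 336, 34) (330, 304, 334, 31) (336, 306, 335, 27) (342, 304, 332, 29) (348, 290, 349, 32) (354, 302, 337, 34) (360, 301, 337, 34) (366, 301, 339, 39) pos [0.4564 0.1352 0.0893] yaw 35.3 shift(tool mm, before turning) [-140.1   92.7   -0.3] turn wz units (tool z is down) 4.62 q6 -0.42
```

```bash
python3 -m inch '0 0 0 -11 8 -10 10;0 0 0 -22 16 0 10;0 0 0 -22 16 0 10;0 0 0 -22 16 0 10;0 0 0 -22 16 0 10;0 0 0 -22 16 0 10;0 0 0 -12 8 0 10;0 0 0.92 0 0 0 10;0 0 0.92 0 0 0 10;0 0 0.92 0 0 0 10;0 0 0.92 0 0 0 10;0 0 0.92 0 0 0 10;0 0 0 0 0 30 10;0 0 0 0 0 25 10;0 0 0 0 0 0 10;0 0 0 0 0 0 10;0 0 0 0 0 0 10'; python3 - <<'E'
from m import *
go(.612,.0825,7.7)
E
```

```text
clock: 25.53
position: [0.6125, 0.0825, 0.0446]
tool_rot: [0.658, 0.753, -0.001, -0.0]
ft_force: [-0.5, -0.8, 0.1]
opening: 0.0159
gripper_force: 58.8
pos [0.6125 0.0825 0.0446] yaw 7.8 shift(tool mm, before turning) [ 0.1 -0.5  0. ] turn wz units (tool z is down) 0.01 q6 -0.07
```

```bash
python3 -m inch '0 0 0 0 0 15 10;0 0 0 0 0 12 10;0 0 0 0 0 8 10;0 0 0 0 0 4 10;0 0 0 0 0 2 10;0 0 0 0 0 0 10;0 0 0 0 0 0 10'
```

```text
clock: 26.12
position: [0.6132, 0.0826, 0.0045]
tool_rot: [0.658, 0.753, 0.0, 0.0]
ft_force: [0.3, 0.3, -0.2]
opening: 0.0157
gripper_force: 58.8
```

Seating height should be a TCP z of about −0.002. I'll ease down while watching the force.

```bash
python3 -m inch '0 0 0 0 0 1.5 10;0 0 0 0 0 1.5 10;0 0 0 0 0 0 10;0 0 0 0 0 0 10'; python3 -m inch '0 0 0 0 0 1 10;0 0 0 0 0 1 10;0 0 0 0 0 0 10'
```

```text
clock: 26.45
position: [0.6129, 0.0825, 0.0013]
tool_rot: [0.658, 0.753, 0.0, 0.0]
ft_force: [0.0, 0.2, -0.5]
opening: 0.0157
gripper_force: 58.8
clock: 26.7
position: [0.6127, 0.0825, -0.001]
tool_rot: [0.658, 0.753, -0.0, -0.0]
ft_force: [0.3, -0.3, -0.4]
opening: 0.016
gripper_force: 58.8
```

```bash
python3 -m inch '0 0 0 0 0 0 21;0 0 0 0 0 0 21;0 0 0 0 0 0 21;0 0 0 0 0 -5 24;0 0 0 0 0 -15 40;0 0 0 0 0 -30 85;0 0 0 0 0 -30 85;0 0 0 0 0 -30 85;0 0 0 0 0 -30 85;0 0 0 0 0 -30 85;0 0 0 0 0 0 85;0 0 0 0 0 0 85;0 0 0 0 0 0 85'; python3 - <<'E'
from m import *
c=r.get_calibration("wrist"); a=r.snapshot("wrist"); cv2.imwrite("pics/w15.png",a); np.savez("w15.npz",**c)
print(tiles(a,c,"wrist"))
g=cv2.cvtColor(a,cv2.COLOR_BGR2HSV)
y=np.array([-.134,.991])
for t in (-.035,-.02,0,.008,.025,.035):
  u,v=proj(c,"wrist",[*(np.array([.613,.0745])+y*t),.015]).round().astype(int); print(t,(u,v),[int(g[v,x,2]) for x in range(u-20,u+21,4)])
go(.45,-.36)
E
```

```text
clock: 27.78
position: [0.6124, 0.0825, 0.1692]
tool_rot: [0.658, 0.753, -0.0, -0.0]
ft_force: [-0.5, 0.4, 0.2]
opening: 0.0849
gripper_force: 0.0
[(0.6134, 0.0744, 0.106, 0.106, 7.5)]
-0.035 (np.int64(319), np.int64(264)) [185, 156, 113, 113, 118, 177, 110, 111, 107, 143, 177]
-0.02 (np.int64(319), np.int64(248)) [184, 121, 116, 115, 183, 192, 167, 110, 111, 134, 156]
0 (np.int64(319), np.int64(227)) [114, 107, 112, 99, 183, 177, 171, 126, 115, 119, 151]
0.008 (np.int64(319), np.int64(218)) [122, 70, 76, 100, 118, 118, 124, 103, 96, 90, 168]
0.025 (np.int64(319), np.int64(199)) [122, 82, 75, 75, 121, 129, 110, 82, 70, 70, 111]
0.035 (np.int64(319), np.int64(187)) [124, 85, 76, 76, 71, 49, 115, 76, 73, 69, 109]
pos [0.6117 0.0825 0.168 ] yaw 7.8 shift(tool mm, before turning) [-4.166e+02 -2.199e+02  4.000e-01] turn wz units (tool z is down) None q6 -0.07
```

```bash
python3 -m inch '0 0 0 -17 -5 -10 85;0 0 0 -34 -10 -15 85;0 0 0 -34 -10 -15 85;0 0 0 -34 -10 0 85;0 0 0 -34 -10 0 85;0 0 0 -34 -10 0 85;0 0 0 -34 -10 0 85;0 0 0 -34 -10 0 85;0 0 0 -34 -10 0 85;0 0 0 -34 -10 0 85;0 0 0 -17 -5 0 85;0 0 0 0 0 0 85;0 0 0 0 0 0 85;0 0 0 0 0 0 85'; python3 - <<'E'
from m import *
c=r.get_calibration("wrist"); a=r.snapshot("wrist"); cv2.imwrite("pics/w16.png",a); np.savez("w16.npz",**c)
go(.4505,-.36); print(tiles(a,c,"wrist"))
for X in [(.4505,-.36,.012),(.629,-.278,.013)]: print(proj(c,"wrist",X))
g=cv2.cvtColor(a,cv2.COLOR_BGR2HSV); m=cv2.inRange(g,(0,0,150),(180,80,255))
for k in cv2.findContours(m,0,2)[0]:
  if cv2.contourArea(k)>500: (u,v),R=cv2.minEnclosingCircle(k); print(round(u),round(v),round(R),cv2.contourArea(k),cast(c,"wrist",u,v,.012))
E
```

```text
clock: 29.0
position: [0.5588, -0.2666, 0.2074]
tool_rot: [0.658, 0.753, 0.0, -0.002]
ft_force: [0.3, 0.3, -0.2]
opening: 0.0847
gripper_force: 0.0
pos [ 0.5592 -0.2663  0.2079] yaw 7.8 shift(tool mm, before turning) [ -78.1 -120.4    0. ] turn wz units (tool z is down) None q6 -0.65
[]
[208.20626451 279.49757932]
[387.72192301 228.70458256]
550 352 26 596.5 [ 0.89259484 -0.41372978]
352 333 42 1094.5 [ 0.61452298 -0.40262916]
208 277 28 1746.5 [ 0.44964212 -0.356586  ]
515 272 93 13002.0 [ 0.78974457 -0.30652664]
```

```bash
python3 - <<'E'
from m import *
c=dict(np.load("w16.npz")); a=cv2.imread("pics/w16.png"); g=cv2.cvtColor(a,cv2.COLOR_BGR2HSV)
m=cv2.inRange(g,(8,60,75),(26,200,255)); w=np.zeros_like(m); w[160:305,310:470]=m[160:305,310:470]
for op in (0,1):
  if op: w=cv2.morphologyEx(w,cv2.MORPH_OPEN,np.ones((5,5)))
  k=max(cv2.findContours(w,0,1)[0],key=cv2.contourArea); print(cv2.boundingRect(k),cv2.contourArea(k),cv2.minAreaRect(np.array([cast(c,"wrist",*p[0],.013) for p in k]).astype(np.float32)))
d=cv2.inRange(g,(0,0,0),(180,255,70)); w=np.zeros_like(d); w[185:275,345:432]=d[185:275,345:432]
k=max(cv2.findContours(w,0,1)[0],key=cv2.contourArea); x=cv2.minEnclosingCircle(np.array([cast(c,"wrist",*p[0],.006) for p in k]).astype(np.float32)); print(cv2.boundingRect(k),x)
E
```

```text
(334, 160, 136, 120) 13534.0 ((0.6440562009811401, -0.2671213448047638), (0.13919277489185333, 0.12802444398403168), 7.382091045379639)
(334, 160, 136, 120) 13450.5 ((0.6440958380699158, -0.26718729734420776), (0.13918215036392212, 0.12776921689510345), 7.559054374694824)
(357, 200, 59, 58) ((0.6290501952171326, -0.2803645730018616), 0.030706118792295456)
```

```bash
python3 -m inch '0 0 0 -15 -20 0 85;0 0 0 -20 -34 0 85;0 0 0 -20 -34 10 85;0 0 0 -18 -32 25 85;0 0 0 0 0 30 85;0 0 0 0 0 30 85;0 0 0 0 0 0 85;0 0 0 0 0 0 85;0 0 0 0 0 0 85'; python3 - <<'E'
from m import *
c=r.get_calibration("wrist"); a=r.snapshot("wrist"); cv2.imwrite("pics/w17.png",a); np.savez("w17.npz",**c)
go(.4496,-.3566); u0,v0=proj(c,"wrist",(.4496,-.3566,.012)); print(u0,v0)
g=cv2.cvtColor(a,cv2.COLOR_BGR2HSV)
for lo in (110,130,150):
  m=cv2.inRange(g,(0,0,lo),(180,80,255)); w=np.zeros_like(m); u,v=int(u0),int(v0); w[v-90:v+80,u-80:u+80]=m[v-90:v+80,u-80:u+80]
  k=max(cv2.findContours(w,0,2)[0],key=cv2.contourArea); (u,v),R=cv2.minEnclosingCircle(k); print(round(u),round(v),round(R),cv2.contourArea(k),cast(c,"wrist",u,v,.010))
E
```

```text
clock: 29.8
position: [0.4538, -0.3547, 0.117]
tool_rot: [0.657, 0.754, 0.0, 0.001]
ft_force: [-0.0, -0.1, 1.3]
opening: 0.0849
gripper_force: 0.0
pos [ 0.4544 -0.3553  0.1179] yaw 7.9 shift(tool mm, before turning) [-0.6 -4.9 -0. ] turn wz units (tool z is down) None q6 -0.88
313.0057991117924 236.227900378209
313 236 41 4268.0 [ 0.44967588 -0.35744316]
318 248 39 1163.0 [ 0.45425952 -0.36602526]
322 252 36 1064.0 [ 0.4580286  -0.36834612]
```

```bash
python3 -m inch '0 0 0 -1 -5 20 42;0 0 0 0 0 30 42;0 0 0 0 0 30 42;0 0 0 0 0 25 42;0 0 0 0 0 10 42;0 0 0 0 0 0 42;0 0 0 0 0 0 42;0 0 0 0 0 0 42'; python3 -m inch '0 0 0 0 0 2 42;0 0 0 0 0 2 42;0 0 0 0 0 0 42;0 0 0 0 0 0 42'
```

```text
clock: 30.52
position: [0.4496, -0.3582, 0.0032]
tool_rot: [0.658, 0.753, -0.0, 0.002]
ft_force: [0.1, -0.9, -0.3]
opening: 0.0419
gripper_force: 0.0
clock: 30.85
position: [0.4478, -0.3569, -0.0028]
tool_rot: [0.658, 0.753, -0.0, 0.0]
ft_force: [0.3, 0.4, -0.3]
opening: 0.042
gripper_force: 0.0
```

```bash
python3 -m inch '0 0 0 0 0 0 15;0 0 0 0 0 0 15;0 0 0 0 0 0 15;0 0 0 0 0 0 15;0 0 0 0 0 0 15;0 0 0 0 0 0 15'
```

```text
clock: 31.35
position: [0.4479, -0.3569, -0.0026]
tool_rot: [0.658, 0.753, 0.0, 0.0]
ft_force: [-0.3, 0.3, 5.2]
opening: 0.0239
gripper_force: 58.7
```

```bash
python3 -m inch '0 0 0 0 0 -8 15;0 0 0 0 0 -20 15;0 0 0 0 0 -35 15;0 0 0 0 0 -35 15;0 0 0 0 0 0 15;0 0 0 0 0 0 15;0 0 0 0 0 0 15'; python3 - <<'E'
from m import *
go(.629,-.2795)
c=r.get_calibration("wrist"); a=r.snapshot("wrist"); g=cv2.cvtColor(a,cv2.COLOR_BGR2HSV); cv2.imwrite("pics/w18.png",a)
X=r.sense()["position"]; print(proj(c,"wrist",X+[0,0,.0146]))
m=cv2.inRange(g,(0,0,95),(180,80,255)); u,v=map(int,proj(c,"wrist",X+[0,0,.0146])); w=np.zeros_like(m); w[v-90:v+80,u-100:u+100]=m[v-90:v+80,u-100:u+100]
k=max(cv2.findContours(w,0,2)[0],key=cv2.contourArea); print(cv2.minEnclosingCircle(k),cv2.contourArea(k),cv2.boundingRect(k))
E
```

```text
clock: 31.93
position: [0.4468, -0.356, 0.0941]
tool_rot: [0.658, 0.753, -0.0, -0.001]
ft_force: [-0.7, 0.0, -1.5]
opening: 0.0242
gripper_force: 59.1
pos [ 0.4468 -0.356   0.0941] yaw 7.8 shift(tool mm, before turning) [ 5.120e+01  1.909e+02 -1.000e-01] turn wz units (tool z is down) None q6 -0.88
[317.38780524 312.1019398 ]
((316.5, 290.5), 120.79952239990234) 18416.0 (217, 222, 200, 170)
```

```bash
python3 -m inch '0 0 0 4 14 0 15;0 0 0 8 28 0 15;0 0 0 8 28 0 15;0 0 0 8 28 0 15;0 0 0 8 28 0 15;0 0 0 8 28 0 15;0 0 0 4 23 0 15;0 0 0 3 14 0 15;0 0 0 0 0 25 15;0 0 0 0 0 30 15;0 0 0 0 0 0 15;0 0 0 0 0 0 15;0 0 0 0 0 0 15'; python3 - <<'E'
from m import *
go(.629,-.2795)
E
```

```text
clock: 33.07
position: [0.6296, -0.2798, 0.0389]
tool_rot: [0.658, 0.753, -0.0, -0.001]
ft_force: [-0.6, 0.1, -1.9]
opening: 0.0241
gripper_force: 59.3
pos [ 0.6296 -0.2798  0.0389] yaw 7.8 shift(tool mm, before turning) [ 0.4 -0.6  0. ] turn wz units (tool z is down) None q6 -0.62
```

```bash
python3 -m inch '0 0 0 0 0 12 15;0 0 0 0 0 10 15;0 0 0 0 0 6 15;0 0 0 0 0 3 15;0 0 0 0 0 2 15;0 0 0 0 0 0 15;0 0 0 0 0 0 15;0 0 0 0 0 0 15'
```

```text
clock: 33.73
position: [0.6304, -0.2806, 0.0073]
tool_rot: [0.658, 0.753, 0.0, 0.0]
ft_force: [0.4, -1.1, -1.1]
opening: 0.0242
gripper_force: 59.3
```

```bash
python3 -m inch '0 0 0 0 0 1.5 15;0 0 0 0 0 1.5 15;0 0 0 0 0 0 15;0 0 0 0 0 0 15'; python3 -m inch '0 0 0 0 0 0 42;0 0 0 0 0 0 42;0 0 0 0 0 0 42;0 0 0 0 0 0 42;0 0 0 0 0 -10 42;0 0 0 0 0 -25 42;0 0 0 0 0 -35 85;0 0 0 0 0 -35 85;0 0 0 0 0 -35 85;0 0 0 15 0 -35 85;0 0 0 30 0 -30 85;0 0 0 30 0 0 85;0 0 0 30 0 0 85;0 0 0 30 0 0 85;0 0 0 30 0 0 85;0 0 0 15 0 0 85;0 0 0 0 0 0 85;0 0 0 0 0 0 85;0 0 0 0 0 0 85'; python3 - <<'E'
from m import *
c=r.get_calibration("wrist"); a=r.snapshot("wrist"); np.savez("w19.npz",**c); cv2.imwrite("pics/w19r.png",a)
print(r.sense()["position"])
I=[]
for n,o,z in [("p",(.604,.2514),.054),("g",(.629,-.2795),.018),("pl",(.613,.0745),.015),("c",(.655,-.1125),.049)]:
  u,v=proj(c,"wrist",[*o,z]); print(n,u,v)
  uu,vv=int(np.clip(u,60,580)),int(np.clip(v,60,420)); b=a.copy(); cv2.circle(b,(int(u),int(v)),1,(0,0,255),-1)
  I.append(cv2.resize(b[vv-60:vv+60,uu-60:uu+60],(300,300),interpolation=cv2.INTER_CUBIC))
cv2.imwrite("pics/w19.png",np.vstack([np.hstack(I[:2]),np.hstack(I[2:])]))
E
```

```text
clock: 34.07
position: [0.6299, -0.2803, 0.0036]
tool_rot: [0.658, 0.753, -0.0, -0.0]
ft_force: [0.6, -0.6, -2.3]
opening: 0.024
gripper_force: 59.3
clock: 35.65
position: [0.6062, -0.1036, 0.2087]
tool_rot: [0.658, 0.753, -0.0, 0.001]
ft_force: [0.0, 0.0, -0.2]
opening: 0.0849
gripper_force: 0.0
[ 0.60615079 -0.10393898  0.20847994]
p 368.5906788275842 -140.2762971467483
g 318.0272418145509 359.7830402929607
pl 352.4066507692103 26.361170507993364
c 371.4143667921741 232.80779972062285
```

```bash
python3 -m inch '0 0 0 15 0 0 85;0 0 0 30 0 0 85;0 0 0 30 0 0 85;0 0 0 30 0 0 85;0 0 0 30 0 0 85;0 0 0 30 0 0 85;0 0 0 15 0 0 85;0 0 0 0 0 0 85;0 0 0 0 0 0 85;0 0 0 0 0 0 85'; python3 - <<'E'
from m import *
c2=r.get_calibration("wrist"); a2=r.snapshot("wrist"); c1=dict(np.load("w19.npz")); a1=cv2.imread("pics/w19r.png"); cv2.imwrite("pics/w20r.png",a2)
I=[]
for n,o,z,c,a in [("p",(.604,.2514),.054,c2,a2),("g",(.629,-.2795),.018,c1,a1),("pl",(.613,.0745),.015,c2,a2),("c",(.655,-.1125),.049,c1,a1)]:
  u,v=proj(c,"wrist",[*o,z]); print(n,u,v)
  uu,vv=int(np.clip(u,60,580)),int(np.clip(v,60,420)); b=a.copy(); b[int(v),int(u)]=(0,0,255)
  I.append(cv2.resize(b[vv-60:vv+60,uu-60:uu+60],(300,300),interpolation=cv2.INTER_CUBIC))
cv2.imwrite("pics/w19.png",np.vstack([np.hstack(I[:2]),np.hstack(I[2:])]))
E
```

```text
clock: 36.53
position: [0.5817, 0.075, 0.2081]
tool_rot: [0.658, 0.753, -0.0, 0.0]
ft_force: [-0.4, -0.5, 0.9]
opening: 0.085
gripper_force: 0.0
p 374.73176018336665 20.10954241141829
g 318.0272418145509 359.7830402929607
pl 351.0591741975984 212.4536588578085
c 371.4143667921741 232.80779972062285
```

View pics/w19.png

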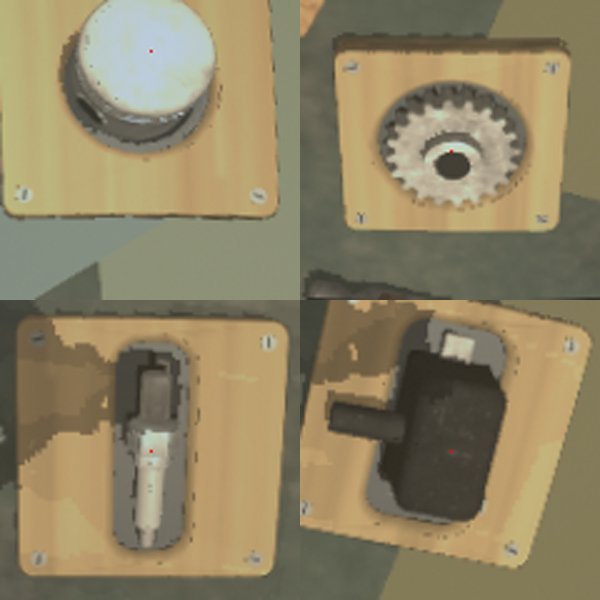

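All four parts sit in their pockets, within about 2 mm of the predicted centres: crown at (147,52), gear centred at (453,150), plug filling its slot, coil block at (453,440). I'm handing in.

```bash
python3 -c "
from bench import r
print(r.hand_in())"
```

```text
the job is handed in; nothing more can be done
None
```

The piston, gear, spark plug and ignition coil are each released in their own nest, and the job was handed in at about 37 s; the last wrist pictures showed all four centred within about 2 mm, but no verdict came back.

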